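# Gather the nuts in the pouring corner of a parts bin and hold it tipped

## Task

Swing the steel gate bar down across the parts bin's open pouring mouth until it rests in its catch. Then grip the bin by the handle plate at its back and tip it toward the mouth, to roughly 30 degrees, with its mouth end still resting on the bench, until all three nuts have slid down into the mouth half of the bin against the gate. Finish while still gripping the handle and holding the bin steadily tipped so; do not touch the nuts, and leave the other things on the bench where they are.

Things in the scene. Friction and masses are not known exactly. Their poses are not given: they have to be found in the camera images.
- bin: Loose grey sheet-metal bin (0.5 kg): a 177 mm square tray with two opposite corners cut off, 52 mm high, walls 4 mm, floor 7 mm above its underside. Origin: centre of its underside. -x points along the diagonal to the mouth, +x to the handle, z up. Side corners at (-10, +-125) mm, back wall at x = 85, |y| < 30. Mouth faces the robot within 0.5 rad. Inside smooth and oily (friction 0.15)
- handle (a point): Grip point on the bin's handle, an upright dark steel plate behind the back wall: 10 mm thick (along bin y), 56 mm long (bin x 86 to 142 mm), from 22 to 72 mm above the bin's underside. The point is at (118, 0, 55) mm in the bin's frame; axes as the bin's
- mouth_edge (a point): Middle of the bottom edge of the bin's mouth end, at (-100, 0, 0) mm in the bin's frame; the bin tips about the line through it along bin y, on a rubber foot (friction about 0.6). The mouth is a gap, |y| < 42 mm, in the short wall at bin x = -85 mm; a floor lip reaches out under the gate
- gate (a joint): Hinge of the gate bar, rad: 0 = closed, level across the mouth in its catch (its stop); grows as the free end swings up; 1.57 = upright; stop at 2.0. Starts at 0.8 to 1.7. Axis along bin x through (-93, -47, 22) mm of the bin's frame; closed, the bar runs from there along bin +y. Friction (0.06 N m) keeps it where it is left; 1 to 2 N on the bar moves it
- gate_end (a point): Point on the gate bar's centre line 100 mm from its hinge, at a small pin that sticks 14 mm out of its outer face. The bar is dark flat steel 109 mm long, 20 mm wide, 4 mm thick; closed, its top edge is 32 mm above the bin's underside and this point is at (-93, 53, 22) mm in the bin's frame
- nut_a: Large dark hexagon nut, 36 x 41 x 19 mm, 0.11 kg, lying loose in the bin; origin: centre of its underside
- nut_b: Second large dark hexagon nut in the bin, as nut_a
- nut_c: Smaller rusty hexagon nut, 30 x 34 x 16 mm, 0.06 kg, loose in the bin; origin: centre of its underside
- spare_nut: Bystander: a dark hexagon nut 36 x 41 x 19 mm lying on the bench beside the bin; origin at its underside
- spare_bolt: Bystander: a rusty bolt 87 mm tall standing on its 34 mm head on the other side of the bin; origin at its underside
- grease_tin: Bystander: orange tin, 67 mm across, 60 mm high; origin at its underside
- tape: Bystander: tape measure, 34 x 92 x 65 mm; origin at its underside
- angle: Bystander: rusty angle-iron offcut, 40 x 115 x 40 mm; origin at its underside
Mind the look-alikes: they are no part of the job. Leave any blue, green or red look-alike of the nut_b alone.

How it is judged:
On the way, in this order (a step that is already met when the one before it is completed fails the run):
1. the gate bar is closed in its catch while the bin still stands flat (value of joint gate below 0.08 rad and angle between bin's own z axis and vertical below 0.12 rad), for 0.2 s.
2. the bin is tipped toward its mouth with the gate closed (value of joint gate below 0.1 rad and angle between bin's own z axis and vertical above 0.3 rad), for 0.2 s.
At the end, for the whole second after the job is handed in: Gate closed (0.1 rad). Fingers hold the bin (over 2 N) tipped 0.3 to 0.87 rad, handle point over 100 mm up, mouth edge within 30 mm of the bench. All three nuts inside, 10 to 95 mm from the bin's origin toward the mouth. Bin and nuts at rest (all of step 2 and angle between bin's own z axis and vertical below 0.87 rad and height (world z) of handle above 0.1 m and height (world z) of mouth_edge below 0.03 m and contact force between the fingers and bin above 2 N and linear speed of each of bin, nut_a, nut_b, nut_c below 0.03 m/s and x of nut_a in the frame of bin between -0.095 and -0.01 m and z of nut_a in the frame of bin between -0.005 and 0.045 m and x of nut_b in the frame of bin between -0.095 and -0.01 m and z of nut_b in the frame of bin between -0.005 and 0.045 m and x of nut_c in the frame of bin between -0.095 and -0.01 m and z of nut_c in the frame of bin between -0.005 and 0.045 m); the arm keeps its last pose, push and grip.
It fails at once if the bin was tipped before the gate was closed (angle between bin's own z axis and vertical above 0.2 rad and value of joint gate above 0.25 rad).
It fails at once if a nut was touched by the gripper (contact force between the fingers and nut_a above 0.5 N or contact force between the fingers and nut_b above 0.5 N or contact force between the fingers and nut_c above 0.5 N).
It fails at once if another thing on the bench was disturbed (distance of any of spare_nut, spare_bolt, grease_tin, tape, angle from where it was at the start of the episode above 0.025 m).
It also fails if it takes over 51 s, if anything falls off the work surface, if the arm or the gripper's body presses on something with over 40 N, if the wrist force passes 120 N, or if a joint passes its speed limit or range.

## Robot

A 6-joint arm with a two-finger parallel gripper is mounted at the origin on the work surface; the furniture and walls round the work are solid. World frame = base frame: x ahead of the robot, y to its left, z up, the work surface at z = 0. Lengths are in m, angles in rad, forces in N, time in s.
With the tool pointing down it reaches from about 0.35 to 0.85 m from the base axis. Payload 8.1 kg.
Tool frame: the origin (TCP) lies at the very end of the fingers, on their centre line; the grasp point (between the pads) lies robot.grip_point_offset behind it (robot.grip_point_offset is the distance from the TCP to the grasp point, in m); z points along the fingers, y is the line along which they close (so a half turn about z gives the same grasp; the last joint's range is limited). The gripper opens to 93 mm and grips with 3 to 60 N. Pads are 15 mm wide; open, the fingers measure 128 mm over their backs; the gripper's body (75 mm by 188 mm) begins 65 mm behind the grasp point.
Start: joints at [-1.374, 0.13, 1.488, -0, 1.523, -0.085], TCP at [0.167, -0.576, 0.219] pointing down, gripper open.
Joint ranges: [-2.96, 2.96], [-0.89, 2.26], [0.02, 2.5], [-1.34, 4.48], [0, 2.73], [-2.66, 2.66]. Speed limits (rad/s): [2.39, 2.39, 2.79, 3.14, 3.14, 3.14].

## Interface

Orientations are given as a rotation vector (axis times angle).
In Python, from plant import robot, eyes gives the robot as it stands. The module is installed in compiled form; this text tells all that it offers.
- The arm moves only by the tool apply_moves, never from a script. Its argument "steps" is one flat list of numbers, 7 for each row, row after row: the shift along the tool's x, y, z in units of 30 mm (1.0 is 30 mm), then the turn, a rotation vector about the tool's x, y, z in units of 6 degrees (1.0 is 6 degrees), then the opening in per cent of the stroke, from 0 (shut) to 100 (fully open). In form: [dx, dy, dz, ax, ay, az, fingers, dx, dy, dz, ax, ay, az, fingers, ...]. A call has 1 to 12 rows; each row shifts and turns the commanded pose from where the row before left it, along the tool's axes as they then stand; what a row does not reach is not made up. A row lasts 1/12 s, in which the tool goes at most 41.7 mm and 7.16 degrees, less where a joint would pass 70% of its speed; a pose out of reach is approached as far as the arm can. A call is refused whole if a number of a shift passes 1 or a number of a turn 1, either way. A call with a gripper value outside its range is refused whole. The fingers move at their own pace and stop on an object; "grip_force" is the grip in N (left out, the last holds). Time passes only in rows, so rows that do not move let the fingers close. It gives the time, the measured TCP pose, the force, the opening and the grip force at its end, in the units of the state.
- robot.read_state(): the state, without advancing time (a new reading comes with each control period).
- eyes.read_camera(name): name is "scene" or "top"; returns the picture (480x640x3 uint8, red, green, blue); there is no depth.
- eyes.calibration(name): a dict with "K" (3x3 intrinsics, pixels), "R" (3x3) and "t" (3): a world point X has camera coordinates R X + t. Camera axes: x right, y down, z forward; pixel columns grow to the right and rows downward; lengths in m; the calibration is good to about 2 mm. A picture is of the moment at which its call begins. calibration takes no time and is no camera call.
- robot.close_job(): hands the job in; it is judged then, once.
Trained networks look in the newest picture that a camera, given by its name, has taken for a name from the list of things; names that differ only in an ending like _2 or _b are one class to them, and where a whole thing is asked for, a point or a joint stands for the part that bears it (a point fixed in the world has none). Each returns a list of dicts, best first, with "conf" (0 to 1); they miss things now and then, are a little off and sometimes report something else, mostly with a low value. They report only what shows in the picture. A call takes as long as a camera call. They do not tell look-alikes from the thing itself.
- eyes.search_frame(camera, thing): "rect" ([left, top, width, height] in pixels, round what is visible of it).
- eyes.place_of(camera, thing): "xy" ([column, row] in pixels: a listed point, or the origin of a listed thing).
The state is a dict: "t": time; "q": joint angles; "dq": joint speeds; "joint_torque": joint torques, N m; "tool_pos": TCP position; "orientation": TCP orientation; "force": force on the tool from outside, world axes, zero at the start; "wrist_torque": the same for the moment, N m; "opening": finger opening in m; "gripper_force": force on a finger pad.
Only numpy, scipy, OpenCV 4.12 (cv2) and the standard library are available. Lean on these libraries where they do the work, as an engineer would, in place of code of your own. Each camera call takes 0.05 s, during which the arm holds its last target. There are 200 camera calls.

## Working session

There is one attempt and no reset: what is moved stays moved. The work goes in short steps, Python scripts to look and compute and a tool call to move; the robot and the scene stay as the last step left them, time stands still between calls to the robot, and variables do not carry over. Pictures are saved under pics/ and viewed, at most 10 in all, crops included, and the job is handed in when it is done.

Besides the shell and the picture viewer there is one more tool, called by a JSON object that holds its "name" and its "arguments". apply_moves: Moves the arm, as the interface text tells. Its arguments: {"type":"object","properties":{"steps":{"type":"array"},"grip_force":{"type":"number"}},"required":["steps"]}

```bash
mkdir -p pics
python3 - <<'E'
from plant import robot, eyes
import cv2,numpy as np
for c in("scene","top"):
    im=eyes.read_camera(c); cv2.imwrite(f"pics/{c}0.png",im[:,:,::-1])
    k=eyes.calibration(c); print(c,k["K"].tolist(),np.round(k["R"],3).tolist(),k["t"])
    for n in("bin","handle","mouth_edge","gate_end","gate","nut_a","spare_bolt","grease_tin"):
        try: print(n,[(np.round(d["xy"],1).tolist(),round(d["conf"],2)) for d in eyes.place_of(c,n)][:4])
        except Exception as e: print(n,e)
print(robot.read_state(), robot.grip_point_offset)
E
```

```text
scene [[567.3919455275791, 0.0, 313.9908144610378], [0.0, 567.3919455275791, 237.4893001610687], [0.0, 0.0, 1.0]] [[-0.783, -0.621, -0.014], [-0.389, 0.507, -0.769], [0.485, -0.597, -0.639]] [0.35659112 0.27585813 1.02240241]
bin [([273.1, 257.3], 0.91)]
handle [([245.7, 212.8], 0.96)]
mouth_edge [([299.3, 285.0], 0.65)]
gate_end [([315.8, 226.6], 0.68)]
gate it knows: angle, bin, gate_end, grease_tin, handle, mouth_edge, nut, spare_bolt, spare_nut, tape
nut_a [([291.3, 248.5], 0.77), ([363.6, 239.1], 0.73), ([264.9, 252.1], 0.6), ([250.2, 262.7], 0.54)]
spare_bolt [([208.1, 289.3], 0.83)]
grease_tin [([410.3, 260.3], 0.89), ([406.7, 207.5], 0.35)]
top [[505.8366872359771, 0.0, 321.3103966442699], [0.0, 505.8366872359771, 234.0509584005692], [0.0, 0.0, 1.0]] [[0.014, -1.0, 0.006], [-0.995, -0.015, -0.098], [0.099, -0.004, -0.995]] [-0.07211483  0.51027758  1.41939842]
bin [([296.8, 211.3], 0.73)]
handle [([311.0, 167.2], 0.9)]
mouth_edge [([290.4, 244.9], 0.64)]
gate_end [([309.1, 244.8], 0.52)]
gate it knows: angle, bin, gate_end, grease_tin, handle, mouth_edge, nut, spare_bolt, spare_nut, tape
nut_a [([315.5, 217.8], 0.66), ([284.9, 203.5], 0.62), ([299.3, 271.3], 0.55), ([366.4, 249.7], 0.49)]
spare_bolt [([249.1, 192.5], 0.53)]
grease_tin []
{'t': 0.8, 'q': array([-1.37440977e+00,  1.30373747e-01,  1.48819531e+00, -1.85788257e-05,
        1.52299135e+00, -8.53626585e-02]), 'dq': array([ 0.0013293 ,  0.0009917 ,  0.00105388, -0.00042029,  0.00036306,
       -0.00027528]), 'joint_torque': array([ 2.33181272e-04, -5.59701562e+01, -4.92029536e+01,  7.69847631e-02,
        2.25206790e-02, -7.09792502e-06]), 'tool_pos': array([ 0.16686032, -0.57634341,  0.21865349]), 'orientation': array([ 3.11043760e+00,  4.41104949e-01, -2.62946445e-05]), 'force': array([-0.26025354, -0.08178481,  0.00881349]), 'wrist_torque': array([ 0.01799201, -0.00084833, -0.00601168]), 'gripper_force': 0.0, 'opening': 0.09320843610856944} 0.0188
```

```bash
cat > h.py <<'E'
import numpy as np
from plant import robot, eyes
from scipy.optimize import least_squares
from scipy.spatial.transform import Rotation as Ro
C={c:eyes.calibration(c) for c in("scene","top")}
def proj(c,X):
    k=C[c]; p=np.asarray(X)@np.array(k["R"]).T+k["t"]; q=p@np.array(k["K"]).T
    return q[...,:2]/q[...,2:]
def bw(P,pose):
    x,y,a=pose; P=np.atleast_2d(P)
    return P@Ro.from_euler('z',a).as_matrix().T+[x,y,0]
def tri(a,b):
    f=lambda X:np.r_[proj("scene",X)-a,proj("top",X)-b]
    r=least_squares(f,[.5,0,.05]);return r.x,np.abs(r.fun).max()
E
python3 - <<'E'
from h import *
import cv2
pts={"bin":[0,0,0],"handle":[.118,0,.055],"mouth_edge":[-.1,0,0]}
obs={"scene":{"bin":[273.1,257.3],"handle":[245.7,212.8],"mouth_edge":[299.3,285]},"top":{"bin":[296.8,211.3],"handle":[311,167.2],"mouth_edge":[290.4,244.9]}}
f=lambda p:np.concatenate([(proj(c,bw(pts[n],p))[0]-v) for c in obs for n,v in obs[c].items()])
r=least_squares(f,[.5,0,0],loss="soft_l1");print(r.x,np.round(f(r.x),1))
print("gate_end",tri([315.8,226.6],[309.1,244.8]))
g=tri([315.8,226.6],[309.1,244.8])[0]
print((g-[r.x[0],r.x[1],0])@Ro.from_euler('z',r.x[2]).as_matrix())
for c in C:
    im=cv2.imread(f"pics/{c}0.png")
    x,y=(150,150) 
    s=im[y-10:y+170,180:450]
    cv2.imwrite(f"pics/{c}1.png",cv2.resize(s,None,fx=2.9,fy=2.9,interpolation=cv2.INTER_CUBIC))
E
```

```text
[ 0.57788617 -0.00321371 -0.27346584] [-0.   1.7 -1.   2.3 -1.5 -1.5  3.7  0.6  0.9  2.4  0.2 -0.3]
gate_end (array([ 0.47268388, -0.03184595,  0.12832253]), np.float64(0.24990022816194823))
[-0.09356033 -0.05598028  0.12832253]
```

View pics/scene1.png

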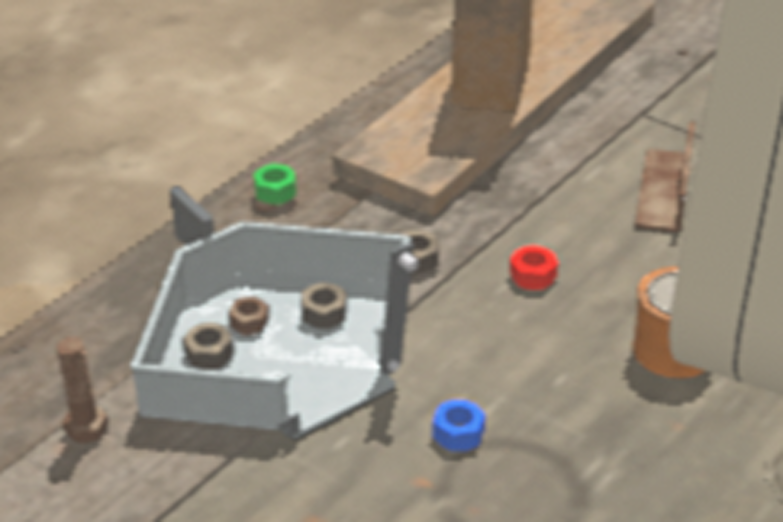

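View pics/top1.png

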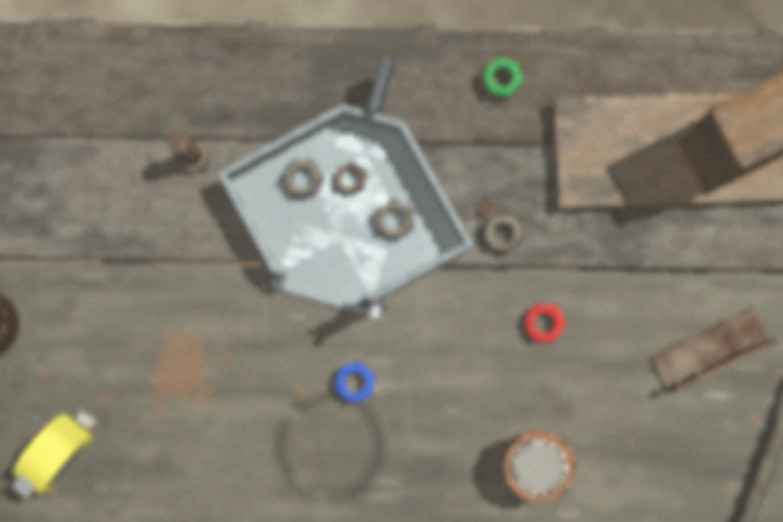

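View pics/scene0.png

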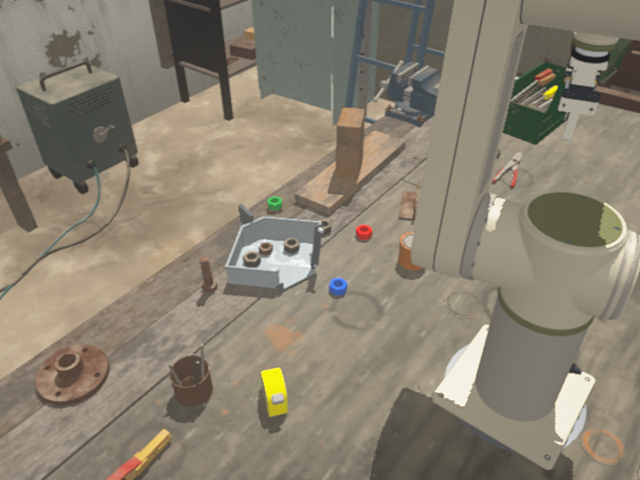

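The pictures show the gate standing upright on the right (‑y) side of the mouth, with its white pin at scene crop (408,262). The handle is at the back at (190,215), and three nuts lie inside. The spare nut is just off the right corner, the bolt stands on the left, and a wooden block is off to the right. I'll refine the bin pose using corners I can see.

```bash
cat >> h.py <<'E'
def fit(obs):
    # obs: list of (cam, binpoint mm, pixel, weight)
    f=lambda p:np.concatenate([w*(proj(c,bw(np.array(b)/1e3,p))[0]-px) for c,b,px,w in obs])
    r=least_squares(f,[.578,-.003,-.273],loss="soft_l1",f_scale=1.5);return r.x,f(r.x).reshape(-1,2)
E
python3 - <<'E'
from h import *
import cv2
cr=lambda x,y:[180+(x+.5)/2.9-.5,140+(y+.5)/2.9-.5]
T,S="top","scene"
obs=[(T,[-10,125,52],cr(222,178),1),(T,[-10,-125,52],cr(472,243),1),(T,[85,30,52],cr(343,105),1),(T,[85,-30,52],cr(405,122),1),(T,[142,0,72],cr(388,60),1),
(S,[-10,-125,52],cr(410,238),1),(S,[-10,125,52],cr(135,366),1),(S,[85,-30,52],cr(240,226),1),(S,[85,30,52],cr(180,250),1),(S,[142,0,72],cr(177,187),1),
(S,[0,0,0],[273.1,257.3],.5),(S,[118,0,55],[245.7,212.8],.7),(S,[-100,0,0],[299.3,285],.5),(T,[0,0,0],[296.8,211.3],.5),(T,[118,0,55],[311,167.2],.7),(T,[-100,0,0],[290.4,244.9],.5)]
p,e=fit(obs);print(p);print(np.round(e,1).tolist())
for c in (T,):print([ (fit([o for o in obs if o[0]==d])[0]) for d in (T,S)])
g=tri([315.8,226.6],[309.1,244.8])[0]
print("gate",(g-[p[0],p[1],0])@Ro.from_euler('z',p[2]).as_matrix())
for n,P in dict(handle=[118,0,55],hinge=[-93,-47,22],endclosed=[-93,53,22],start=[-97,-95,95]).items():print(n,bw(np.array(P)/1e3,p))
for c in C:
    im=cv2.imread(f"pics/{c}0.png"); s=cv2.resize(im[140:320,180:450],None,fx=2.9,fy=2.9,interpolation=cv2.INTER_CUBIC)
    for z in (0,52):
        L=np.array([[-85,42,z],[-85,50,z],[-10,125,z],[85,30,z],[85,-30,z],[-10,-125,z],[-85,-50,z],[-85,-42,z]])/1e3
        q=((proj(c,bw(L,p))-[180,140]+.5)*2.9-.5).astype(int)
        cv2.polylines(s,[q],False,(0,0,255) if z else (255,0,0),1)
    for L in ([[86,0,72],[142,0,72],[142,0,22]],[[-93,-47,22],[-93,53,22]],[[-93,-47,22],[-93,-52,122]]):
        q=((proj(c,bw(np.array(L)/1e3,p))-[180,140]+.5)*2.9-.5).astype(int); cv2.polylines(s,[q],False,(0,255,0),1)
    cv2.imwrite(f"pics/{c}2.png",s)
a=[cv2.imread(f"pics/{c}2.png")[30:450,100:500] for c in C]; cv2.imwrite("pics/both.png",np.hstack(a))
E
```

```text
[ 0.5788412  -0.00591128 -0.25906474]
[[1.0, -0.6], [0.3, 0.8], [0.9, 1.6], [-0.0, 1.4], [1.0, -0.7], [-1.8, 0.3], [-0.4, 0.5], [0.4, 0.0], [-0.7, 1.5], [-2.1, -0.1], [0.2, 0.5], [-0.8, 1.3], [-0.3, -1.3], [2.3, 0.1], [0.9, 1.3], [0.8, -0.2]]
[array([ 0.58032035, -0.00398407, -0.24965499]), array([ 0.57843115, -0.00764206, -0.2727126 ])]
gate [-0.09597099 -0.05226425  0.12832253]
handle [[ 0.69290354 -0.03614012  0.055     ]]
hinge [[ 0.47690431 -0.02751846  0.022     ]]
endclosed [[0.50252197 0.06914454 0.022     ]]
start [[ 0.46074131 -0.07289199  0.095     ]]
```

View pics/both.png

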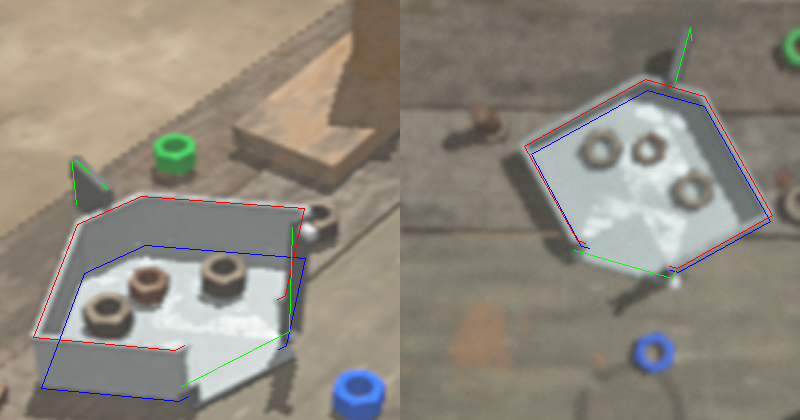

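The wireframe fits within about 3 mm in both views, with the gate at about 1.62 rad. I'll turn the tool to the bin's yaw, shut the fingers, and travel to the gate's outer side.

{"name": "apply_moves", "arguments": {"steps": [0, 0, 0, 0, 0, 1, 0, 0, 0, 0, 0, 0, 1, 0, 0, 0, 0, 0, 0, 1, 0, 0, 0, 0, 0, 0, 1, 0, 0, 0, 0, 0, 0, 1, 0, 0, 0, 0, 0, 0, 0.17, 0, 0.28, -1, 0, 0, 0, 0, 0, 0.28, -1, 0, 0, 0, 0, 0, 0.28, -1, 0, 0, 0, 0, 0, 0.28, -1, 0, 0, 0, 0, 0, 0.28, -1, 0, 0, 0, 0, 0, 0.28, -1, 0, 0, 0, 0, 0], "grip_force": 20}}

```text
t: 1.8
tool_pos: [0.2623, -0.414, 0.2187]
orientation: [3.116, -0.402, 0.0]
force: [0.1, 0.1, -0.1]
opening: 0.0173
gripper_force: 0.0
```

{"name": "apply_moves", "arguments": {"steps": [0.28, -1, 0, 0, 0, 0, 0, 0.28, -1, 0, 0, 0, 0, 0, 0.28, -1, 0, 0, 0, 0, 0, 0.28, -1, 0, 0, 0, 0, 0, 0.28, -1, 0, 0, 0, 0, 0, 0.28, -1, 0, 0, 0, 0, 0, 0.28, -1, 0, 0, 0, 0, 0, 0.28, -1, 0, 0, 0, 0, 0, 0.28, -1, 0, 0, 0, 0, 0, 0.28, -1, 0, 0, 0, 0, 0, 0, 0, 0, 0, 0, 0, 0]}}

```text
t: 2.72
tool_pos: [0.4219, -0.1429, 0.2189]
orientation: [-3.115, 0.396, -0.002]
force: [0.7, -0.1, -0.4]
opening: 0.0005
gripper_force: 0.0
```

```bash
cat >> h.py <<'E'
POSE=[.579,-.006,-.259]
def st(pose=POSE):
    s=robot.read_state(); R=Ro.from_rotvec(s["orientation"]).as_matrix()
    B=Ro.from_euler('z',pose[2]).as_matrix()
    print("t",s["t"],"bin-frame TCP mm",np.round(1e3*(s["tool_pos"]-[pose[0],pose[1],0])@B,1),"toolaxes in bin",np.round(B.T@R,3).tolist(),"F",np.round(s["force"],1),"open",round(s["opening"],4),s["gripper_force"],"q",np.round(s["q"],2))
E
python3 -c "from h import *;st()"
```

```text
t 2.7167 bin-frame TCP mm [-116.8 -172.5  218.9] toolaxes in bin [[1.0, 0.006, 0.001], [0.006, -1.0, 0.002], [0.001, -0.002, -1.0]] F [ 0.7 -0.1 -0.4] open 0.0005 0.0 q [-0.44 -0.3   1.9   0.    1.55  1.38]
```

{"name": "apply_moves", "arguments": {"steps": [0.24, -0.74, 0, 0, 0, 0, 0, 0.24, -0.74, 0, 0, 0, 0, 0, 0.24, -0.74, 0, 0, 0, 0, 0, 0, 0, 0.9, 0, 0, 0, 0, 0, 0, 0.9, 0, 0, 0, 0, 0, 0, 0.9, 0, 0, 0, 0, 0, 0, 0.9, 0, 0, 0, 0, 0, 0, 0.9, 0, 0, 0, 0, 0, 0, 0, 0, 0, 0, 0, 0, 0, 0, 0, 0, 0, 0]}}

```text
t: 3.55
tool_pos: [0.4565, -0.088, 0.0826]
orientation: [-3.115, 0.404, 0.006]
force: [-0.0, -0.4, 0.7]
opening: 0.0003
gripper_force: 0.0
```

Run:
```python
from h import *;st()
# path of the tool for pushing (bin y,z), s=60
for th in (1.6,1.4,1.2,1.0,.8,.6,.4,.2,.1,0):
    u=np.array([np.cos(th),np.sin(th)]);n=np.array([-u[1],u[0]])
    c=np.array([-47,22])+60*u+10*n; print(th,np.round(c-[17.5,0],1))
```

```text
t 3.55 bin-frame TCP mm [ -97.4 -110.7   82.6] toolaxes in bin [[1.0, 0.001, -0.004], [0.001, -1.0, 0.0], [-0.004, -0.0, -1.0]] F [-0.  -0.4  0.7] open 0.0003 0.0 q [-0.3  -0.13  2.   -0.    1.27  1.53]
1.6 [-76.2  81.7]
1.4 [-64.2  82.8]
1.2 [-52.1  81.5]
1.0 [-40.5  77.9]
0.8 [-29.9  72. ]
0.6 [-20.6  64.1]
0.4 [-13.1  54.6]
0.2 [-7.7 43.7]
0.1 [-5.8 37.9]
0 [-4.5 32. ]
```

{"name": "apply_moves", "arguments": {"steps": [0.07, -0.65, 0, 0, 0, 0, 0, 0, -0.5, 0, 0, 0, 0, 0, 0, -0.4, 0, 0, 0, 0, 0, 0, -0.4, 0.04, 0, 0, 0, 0, 0, -0.39, 0.12, 0, 0, 0, 0, 0, -0.36, 0.2, 0, 0, 0, 0, 0, -0.31, 0.26, 0, 0, 0, 0, 0, -0.25, 0.32, 0, 0, 0, 0, 0, -0.18, 0.36, 0, 0, 0, 0]}}

```text
t: 4.3
tool_pos: [0.487, 0.012, 0.0441]
orientation: [-3.115, 0.406, -0.001]
force: [1.4, 0.8, 1.1]
opening: 0.0002
gripper_force: 0.5
```

{"name": "apply_moves", "arguments": {"steps": [0, -0.06, 0.2, 0, 0, 0, 0, 0, -0.04, 0.17, 0, 0, 0, 0, 0, 0, 0, 0, 0, 0, 0]}}

```text
t: 4.55
tool_pos: [0.4863, 0.0142, 0.0324]
orientation: [3.115, -0.406, -0.004]
force: [-0.4, -0.6, 0.6]
opening: 0.0006
gripper_force: 0.0
```

Run:
```python
from h import *;st()
import cv2
a=[cv2.resize(eyes.read_camera(c)[170:310,220:360],(400,400),interpolation=cv2.INTER_CUBIC)[:,:,::-1] for c in("scene","top")]
cv2.imwrite("pics/g1.png",np.hstack(a))
for c in("scene","top"):print([(np.round(d["xy"],1),round(d["conf"],2)) for d in eyes.place_of(c,"gate_end")][:2],proj(c,bw(np.array([-93,53,22])/1e3,POSE)))
```

```text
t 4.55 bin-frame TCP mm [-94.7  -4.2  32.4] toolaxes in bin [[1.0, -0.0, -0.002], [-0.0, -1.0, -0.0], [-0.002, 0.0, -1.0]] F [-0.4 -0.6  0.6] open 0.0006 0.0 q [-0.08  0.01  1.98  0.    1.16  1.75]
[(array([278.9, 284.3]), 0.55)] [[276.30804439 283.65789241]]
[(array([297.7, 211.7]), 0.54)] [[274.525733   236.46641233]]
```

View pics/g1.png

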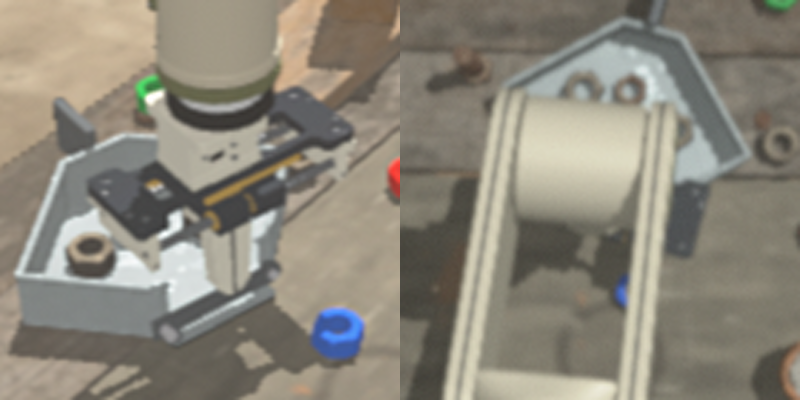

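The scene view shows the bar lying across the mouth with its pin at about (170,330) in the crop, close to where the model puts it when closed. I'll press a little more to seat it.

{"name": "apply_moves", "arguments": {"steps": [0, 0, 0.05, 0, 0, 0, 0, 0, 0, 0.05, 0, 0, 0, 0, 0, 0, 0.05, 0, 0, 0, 0, 0, 0, 0, 0, 0, 0, 0]}}

```text
t: 5.08
tool_pos: [0.4878, 0.0137, 0.0315]
orientation: [3.115, -0.407, 0.0]
force: [-12.7, -0.5, 26.7]
opening: 0.0004
gripper_force: 13.7
```

{"name": "apply_moves", "arguments": {"steps": [0, 0, -0.5, 0, 0, 0, 0, 0, 0, -1, 0, 0, 0, 0, 0, 0, -1, 0, 0, 0, 0, 0, 0, -1, 0, 0, 0, 30, 0, 0, -1, 0, 0, 0, 60, 0, 0, 0, 0, 0, 0, 60]}}

```text
t: 5.58
tool_pos: [0.491, 0.0136, 0.1711]
orientation: [-3.115, 0.407, -0.016]
force: [0.4, 0.1, 0.7]
opening: 0.0163
gripper_force: 0.0
```

Run:
```python
from h import *;st()
import cv2
o={}
for c in("scene","top"):
    im=eyes.read_camera(c); cv2.imwrite(f"pics/{c}3.png",im[:,:,::-1])
    for n,P in (("handle",[118,0,55]),("mouth_edge",[-100,0,0]),("gate_end",[-93,53,22]),("bin",[0,0,0])):
        d=eyes.place_of(c,n)[:1]; print(c,n,[(np.round(x["xy"],1),round(x["conf"],2)) for x in d],np.round(proj(c,bw(np.array(P)/1e3,POSE)),1))
a=[cv2.resize(cv2.imread(f"pics/{c}3.png")[150:310,210:370],(400,400),interpolation=cv2.INTER_CUBIC) for c in C]
for i,c in enumerate(C):
    for L in ([[86,0,72],[142,0,72],[142,0,22]],[[-93,-47,22],[-93,53,22]],[[-10,125,52],[85,30,52],[85,-30,52],[-10,-125,52]]):
        q=((proj(c,bw(np.array(L)/1e3,POSE))-[210,150]+.5)*2.5-.5).astype(int); cv2.polylines(a[i],[q],False,(0,255,0),1)
cv2.imwrite("pics/g2.png",np.hstack(a))
```

```text
t 5.5833 bin-frame TCP mm [-90.1  -3.6 171.1] toolaxes in bin [[1.0, -0.001, 0.01], [-0.001, -1.0, 0.002], [0.01, -0.002, -1.0]] F [0.4 0.1 0.7] open 0.0163 0.0 q [-0.08 -0.15  1.86 -0.    1.43  1.75]
scene handle [(array([244.3, 211.5]), 0.81)] [[244.5 214.6]]
scene mouth_edge [] [[298.7 282.3]]
scene gate_end [(array([277. , 283.5]), 0.67)] [[276.3 283.7]]
scene bin [(array([274. , 258.5]), 0.69)] [[273.5 258.2]]
top handle [(array([310.2, 168. ]), 0.8)] [[312.3 169. ]]
top mouth_edge [] [[292.1 244.4]]
top gate_end [] [[274.5 236.5]]
top bin [(array([247.8, 193.3]), 0.65)] [[301.5 211.5]]
```

View pics/g2.png

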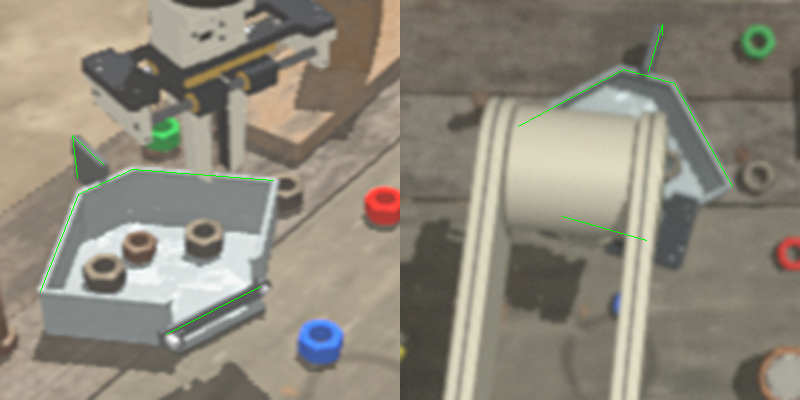

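The bar is closed in its catch at scene crop (175,340)–(265,290), and the bin hasn't moved. Next I'll go above the handle, then down.

{"name": "apply_moves", "arguments": {"steps": [0.99, -0.02, 0, 0, 0, 0, 60, 0.99, -0.02, 0, 0, 0, 0, 60, 0.99, -0.02, 0, 0, 0, 0, 60, 0.99, -0.02, 0, 0, 0, 0, 60, 0.99, -0.02, 0, 0, 0, 0, 60, 0.99, -0.02, 0, 0, 0, 0, 60, 0.99, -0.05, 0, 0, 0, 0, 60, 0, 0, 0, 0, 0, 0, 60, 0, 0, 0, 0, 0, 0, 60]}}

```text
t: 6.83
tool_pos: [0.6896, -0.0347, 0.1615]
orientation: [-3.115, 0.407, 0.005]
force: [-0.4, 0.2, -0.9]
opening: 0.0558
gripper_force: 0.0
```

```bash
python3 -c "from h import *;st()"
```

```text
t 6.8333 bin-frame TCP mm [114.2   0.5 161.5] toolaxes in bin [[1.0, -0.001, -0.003], [-0.001, -1.0, -0.0], [-0.003, 0.0, -1.0]] F [-0.4  0.2 -0.9] open 0.0558 0.0 q [-0.12  0.41  1.27  0.    1.47  1.71]
```

{"name": "apply_moves", "arguments": {"steps": [0.13, -0.03, 0.8, 0, 0, 0, 60, 0, 0, 0.8, 0, 0, 0, 60, 0, 0, 0.8, 0, 0, 0, 60, 0, 0, 0.6, 0, 0, 0, 60, 0, 0, 0.6, 0, 0, 0, 60, 0, 0, 0.5, 0, 0, 0, 60, 0, 0, 0, 0, 0, 0, 60]}}

```text
t: 7.42
tool_pos: [0.6902, -0.034, 0.0371]
orientation: [-3.115, 0.406, 0.009]
force: [-1.2, 0.1, -0.6]
opening: 0.056
gripper_force: 0.0
```

{"name": "apply_moves", "arguments": {"steps": [0, 0, 0, 0, 0, 0, 30, 0, 0, 0, 0, 0, 0, 20, 0, 0, 0, 0, 0, 0, 10, 0, 0, 0, 0, 0, 0, 0, 0, 0, 0, 0, 0, 0, 0, 0, 0, 0, 0, 0, 0, 0, 0, 0, 0, 0, 0, 0, 0, 0, 0, 0, 0, 0, 0, 0, 0, 0, 0, 0, 0, 0, 0], "grip_force": 30}}

```text
t: 8.17
tool_pos: [0.6936, -0.0347, 0.0413]
orientation: [3.115, -0.407, 0.0]
force: [-0.3, -0.2, 1.5]
opening: 0.01
gripper_force: 30.0
```

```bash
python3 -c "from h import *;st()"
```

```text
t 8.1667 bin-frame TCP mm [118.1   1.6  41.3] toolaxes in bin [[1.0, -0.001, 0.0], [-0.001, -1.0, -0.0], [0.0, 0.0, -1.0]] F [-0.3 -0.2  1.5] open 0.01 30.000080466270447 q [-0.12  0.51  1.35 -0.    1.27  1.71]
```

{"name": "apply_moves", "arguments": {"steps": [-0.05, 0, -0.25, 0, 0.33, 0, 0, -0.05, 0, -0.25, 0, 0.33, 0, 0, -0.05, 0, -0.25, 0, 0.33, 0, 0, -0.05, 0, -0.25, 0, 0.33, 0, 0, -0.05, 0, -0.25, 0, 0.33, 0, 0, -0.05, 0, -0.25, 0, 0.33, 0, 0, 0, 0, 0, 0, 0, 0, 0, 0, 0, 0, 0, 0, 0, 0], "grip_force": 45}}

```text
t: 8.83
tool_pos: [0.6805, -0.0311, 0.0847]
orientation: [3.073, -0.401, 0.318]
force: [0.2, 0.4, -4.1]
opening: 0.0093
gripper_force: 45.0
```

```bash
python3 -c "from h import *;st()"
```

```text
t 8.8333 bin-frame TCP mm [104.6   1.8  84.7] toolaxes in bin [[0.979, -0.0, 0.205], [-0.0, -1.0, -0.0], [0.205, 0.0, -0.979]] F [ 0.2  0.4 -4.1] open 0.0093 44.99898970127106 q [-0.1   0.25  1.61 -0.04  1.07  1.74]
```

{"name": "apply_moves", "arguments": {"steps": [-0.05, 0, -0.25, 0, 0.33, 0, 0, -0.05, 0, -0.25, 0, 0.33, 0, 0, -0.05, 0, -0.25, 0, 0.33, 0, 0, -0.05, 0, -0.25, 0, 0.33, 0, 0, -0.05, 0, -0.25, 0, 0.33, 0, 0, -0.05, 0, -0.25, 0, 0.33, 0, 0, -0.05, 0, -0.25, 0, 0.33, 0, 0, -0.05, 0, -0.25, 0, 0.33, 0, 0, -0.05, 0, -0.25, 0, 0.33, 0, 0, -0.05, 0, -0.25, 0, 0.33, 0, 0, 0, 0, 0, 0, 0, 0, 0, 0, 0, 0, 0, 0, 0, 0]}}

```text
t: 9.83
tool_pos: [0.6411, -0.0207, 0.1483]
orientation: [2.933, -0.383, 0.827]
force: [-1.1, 1.2, -4.5]
opening: 0.0097
gripper_force: 45.0
```

{"name": "apply_moves", "arguments": {"steps": [0, 0, 0, 0, 0, 0, 0, 0, 0, 0, 0, 0, 0, 0, 0, 0, 0, 0, 0, 0, 0, 0, 0, 0, 0, 0, 0, 0, 0, 0, 0, 0, 0, 0, 0, 0, 0, 0, 0, 0, 0, 0, 0, 0, 0, 0, 0, 0, 0, 0, 0, 0, 0, 0, 0, 0]}}

```text
t: 10.5
tool_pos: [0.642, -0.0209, 0.1494]
orientation: [2.931, -0.383, 0.832]
force: [-0.7, 0.8, -5.9]
opening: 0.01
gripper_force: 45.0
```

Run:
```python
from h import *;st()
import cv2
for c in("scene","top"):
    im=eyes.read_camera(c); cv2.imwrite(f"pics/{c}4.png",im[:,:,::-1])
    for n in ("handle","mouth_edge","gate_end","nut_a"):
        print(c,n,[(np.round(x["xy"],1).tolist(),round(x["conf"],2)) for x in eyes.place_of(c,n)[:6]])
a=[cv2.resize(cv2.imread(f"pics/{c}4.png")[150:310,210:370],(400,400),interpolation=cv2.INTER_CUBIC) for c in C]
cv2.imwrite("pics/g3.png",np.hstack(a))
```

```text
t 10.5 bin-frame TCP mm [ 64.7   1.7 149.4] toolaxes in bin [[0.851, -0.001, 0.525], [-0.001, -1.0, -0.0], [0.525, 0.0, -0.851]] F [-0.7  0.8 -5.9] open 0.01 44.99852657318115 q [-0.05 -0.18  2.03 -0.16  0.76  1.87]
scene handle [([256.0, 189.8], 0.87)]
scene mouth_edge [([299.7, 284.3], 0.78)]
scene gate_end [([279.6, 286.6], 0.56)]
scene nut_a [([281.7, 274.9], 0.73), ([338.2, 287.2], 0.61), ([304.1, 261.4], 0.52), ([363.2, 236.6], 0.5), ([298.1, 271.2], 0.41)]
top handle [([301.3, 180.9], 0.97)]
top mouth_edge []
top gate_end []
top nut_a [([352.8, 167.6], 0.56), ([367.4, 252.7], 0.49), ([306.7, 238.5], 0.37)]
```

View pics/g3.png

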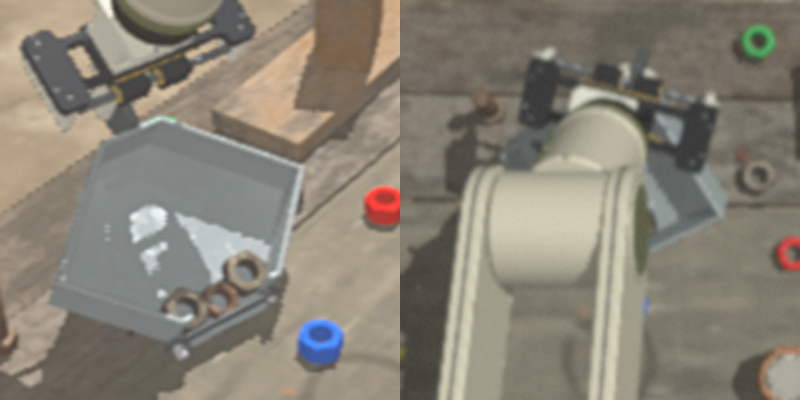

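All three nuts lie against the gate at crop (185,303), (220,298) and (243,270), and the bar lies across the mouth. I'll check the numbers before handing in.

Run:
```python
from h import *
B=Ro.from_euler('z',POSE[2])*Ro.from_euler('y',-.553)
piv=bw([-.1,0,0],POSE)[0]
W=lambda P:piv+B.apply(np.array(P)/1e3-[-.1,0,0])
for n,P in dict(handle=[118,0,55],gate=[-93,53,22],pin=[-109,53,22],gate_open02=[-93,51,42]).items():print(n,np.round(W(P),3),np.round(proj("scene",W(P)),1))
for px in ([281.7,274.9],[304.1,261.4],[298.1,271.2]):
    r=least_squares(lambda v:proj("scene",W([v[0],v[1],7]))-px,[-50,0]);print("nut",np.round(r.x))
```

```text
handle [ 0.634 -0.021  0.161] [254.7 189.4]
gate [0.49  0.072 0.022] [279.6 286.8]
pin [0.477 0.076 0.014] [283.4 293.3]
gate_open02 [0.48  0.073 0.039] [282.8 283.4]
nut [-69.  29.]
nut [-65. -34.]
nut [-79.  -9.]
```

```bash
python3 -c "
from plant import robot
print(robot.close_job())"
```

```text
the job is handed in; nothing more can be done
None
```

I've handed the job in, with no verdict shown: the gate is closed, the bin is held by its handle tipped about 32°, and all three nuts rest against the gate 65–79 mm toward the mouth.

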